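Seat the vial plate on the mixer's locating pins and swing the keeper over it

TASK

The metal vial plate lies tilted on top of the mixer's two locating pins instead of over them. Without picking it up, nudge the plate sideways along its guides with the fingertips until its two small holes drop over the pins and it lies flat on the deck; then push the keeper arm by its peg, all the way round to its stop over the plate. Leave the bottles, the cup and the dish where they stand.

Things in the scene. Friction and masses are not known exactly. Their poses are not given: they have to be found in the camera images.
- mixer: Low white bench mixer, fixed; housing 166 (x) x 230 (y) x 40 mm; its flat dark deck is 40 mm above the bench. Origin at bench height under where the plate's centre belongs (housing x -89 to +77, y +-115 mm). Two grey guide bars along its y, 200 mm long, 13 mm high above the deck, at x +-51 to +-59 mm, leave the plate 1.2 mm of play each side.
- seat (a point): Point on the mixer's deck (40 mm above the bench) where the centre of the plate's underside belongs; axes are the mixer's.
- pins (a point): Midway between the tips of the mixer's two fixed steel locating pins: 8 mm diameter, tapered tips, 7 mm high above the deck, 70 mm apart at the mixer's x = +-35 mm, y = +45 mm.
- plate: Loose aluminium vial plate, 100 (x) x 150 (y) x 10 mm, about 0.35 kg, between the guides; origin at the centre of its underside, axes as the mixer's when seated. It starts 14 to 30 mm too far towards the mixer's +y, lying on the pin tips: its +y end is raised 8 to 12 mm off the deck, its -y end is down on the deck. Seated, its top is 10 mm above the deck.
- holes (a point): Midway between the plate's two locating holes, at its underside: 12.5 mm holes at the plate's x = +-35 mm, y = +45 mm, near the +y end. The eight larger 22 mm holes along the middle are for vials and fit no pin.
- keeper (a joint): Angle of the keeper arm, rad, about a vertical axis: 0 = open, arm along the mixer's -y beside the guide; grows anticlockwise seen from above; 1.57 = closed at its stop, arm along the mixer's +x over the plate. Light friction (about 1 N at the peg); it stays where it is left. Its underside is 14.5 mm above the deck, so it passes over a seated plate.
- pivot (a point): Axis of the keeper at the underside of its arm, 14.5 mm above the deck, at the mixer's x = -72 mm, y = +25 mm; does not turn with the arm.
- keeper_peg (a point): Middle of the upright black round peg (14 mm diameter, standing from 19.5 to 44.5 mm above the deck) at the end of the keeper arm, 60 mm from the pivot axis; this point is 32.5 mm above the deck.
- cup_1: Specimen cup with red screw lid, 50 mm diameter, 59 mm high, standing loose beside the mixer; origin at the centre of its foot. Leave alone.
- oil_bottle: Small bottle with black cap, 33 mm diameter, 72 mm high, loose, behind the mixer; origin at the centre of its foot. Leave alone.
- stain_b: Reagent bottle with purple cap, 44 mm diameter, 98 mm high, loose, behind the mixer; origin at the centre of its foot. Leave alone.
- petri_1: Petri dish, 60 mm diameter, 15 mm high, loose on the bench in front of the mixer; origin at the centre of its foot. Leave alone.

How it is judged (in metres and radians):
On the way, in this order (a step that is already met when the one before it is completed fails the run):
1. the plate has dropped over both pins and lies flat on the deck, the keeper still open (horizontal distance between plate and seat below 0.005 m and z of plate in the frame of seat below 0.002 m and angle between the z axis of plate and the z axis of mixer, either way round below 0.025 rad and value of joint keeper below 0.8 rad), for 0.2 s.
2. the keeper is swung to its stop over the plate (value of joint keeper above 1.4 rad), for 0.2 s.
At the end, for the whole second after the job is handed in: The plate lies at rest flat on the deck over both pins (origin within 5 mm of the seat sideways, less than 2 mm above the deck, tilted less than 0.025 rad) and the keeper arm is closed over it (joint above 1.4 rad) (horizontal distance between plate and seat below 0.005 m and z of plate in the frame of seat below 0.002 m and angle between the z axis of plate and the z axis of mixer, either way round below 0.025 rad and angle between the y axis of plate and the y axis of mixer, either way round below 0.06 rad and linear speed of plate below 0.01 m/s and value of joint keeper above 1.4 rad); the robot touches nothing.
It fails at once if the plate is lifted (its centre more than 20 mm above the deck, or tipped more than 0.3 rad) (z of plate in the frame of seat above 0.02 m or angle between plate's own z axis and vertical above 0.3 rad).
It fails at once if the cup, a bottle or the dish is moved more than 20 mm (distance of any of cup_1, oil_bottle, stain_b, petri_1 from where it was at the start of the episode above 0.02 m).
It also fails if it takes over 42 s, if anything falls off the work surface, if the arm or the gripper's body presses on something with over 40 N, if the wrist force passes 120 N, or if a joint passes its speed limit or range.

ROBOT

A 6-joint arm with a two-finger parallel gripper is mounted at the origin on the work surface; the furniture and walls round the work are solid. World frame = base frame: x ahead of the robot, y to its left, z up, the work surface at z = 0. Lengths are in mm, angles in rad, forces in N, time in s.
With the tool pointing down it reaches from about 275 to 825 mm from the base axis. Payload 5.2 kg.
Tool frame: the origin (TCP) lies at the very end of the fingers, on their centre line; the grasp point (between the pads) lies 19 mm behind it; z points along the fingers, y is the line along which they close (so a half turn about z gives the same grasp; the last joint's range is limited). The gripper opens to 93 mm and grips with 3 to 60 N. Pads are 15 mm wide; open, the fingers measure 128 mm over their backs; the gripper's body (75 mm by 188 mm) begins 65 mm behind the grasp point.
Start: joints at [-1.461, 0.259, 1.535, -0, 1.348, -0.203], TCP at [169.269, -523.309, 190.353] pointing down, gripper open.
Joint ranges: [-3.14, 3.14], [-0.91, 2.08], [0.19, 2.58], [-1.22, 4.36], [0.22, 2.71], [-3.12, 3.12]. Speed limits (rad/s): [2.57, 2.57, 3.14, 3.14, 3.14, 3.14].

INTERFACE

Orientations are given as [roll, pitch, yaw] about the fixed x, y, z axes, in that order (R = Rz(yaw) Ry(pitch) Rx(roll)).
In Python, from bench import robot gives the robot as it stands. The module is installed in compiled form; this text tells all that it offers. Calls block until the motion is done:
- robot.move_ptp(position, orientation): joint-space move of the TCP to a pose.
- robot.move_linear(position, ori=None, speed=150, f_stop=None): straight line of the TCP; ori=None keeps the orientation; speed is the mean speed in mm/s. With f_stop (N) it stops when the force on the tool has changed by that much, and returns True; else False.
- robot.move_j(angles): joint-space move.
- robot.move_gripper(opening): opening from 0.0 (shut) to 1.0 (fully open); the grip force is fixed at half the most; returns when the fingers have stopped.
- robot.sleep(seconds).
- robot.inverse_kinematics(position, orientation): joint angles nearest the present ones, or None.
- robot.get_image(name): name is "scene" or "top" or "wrist"; returns a dict with "img" (420x560x3 uint8, blue, green, red), "fovy" (degrees; the focal length in pixels is half the picture's height over the tangent of half this angle, whatever the lens; pixels are square), "cx", "cy" (the principal point, pixels), "eye" and "orientation" of the camera in the world. Camera axes: x right, y down, z forward; pixel columns grow to the right and rows downward; lengths in mm; the calibration is good to about 2 mm. The wrist camera is an equidistant fisheye: a pixel r from the principal point sees the ray r / f radians off the axis. A picture is of the moment at which its call begins. There is no depth.
A pose or a line that the arm cannot do raises robot.MotionError and nothing moves.
- robot.hand_in(): hands the job in; it is judged then, once.
Readings, each from a call of its own:
- robot.current_t(): time.
- robot.current_qpos(): joint angles.
- robot.current_joint_vel(): joint speeds.
- robot.current_joint_efforts(): joint torques, N m.
- robot.current_tcp_pos(): TCP position.
- robot.current_eef_rot(): TCP orientation.
- robot.current_contact_force(): force on the tool from outside, world axes, zero at the start.
- robot.current_ft_torque(): the same for the moment, N m.
- robot.current_gripper_width(): opening from 0.0 (shut) to 1.0 (fully open).
- robot.current_finger_force(): force on a finger pad.
Only numpy, scipy, OpenCV 4.12 (cv2) and the standard library are available. Lean on these libraries where they do the work, as an engineer would, in place of code of your own. Each camera call takes 0.05 s, during which the arm holds its last target. There are 200 camera calls.

## Working session

There is one attempt and no reset: what is moved stays moved. The work goes in short steps, each a Python script; the robot and the scene stay as the last script left them, time stands still between calls to the robot, and variables do not carry over. Pictures are saved under pics/ and viewed, at most 10 in all, crops included, and the job is handed in when it is done.

```bash
mkdir -p pics
cat > h.py <<'E'
import numpy as np, cv2
from scipy.spatial.transform import Rotation as R
from bench import robot
def rot(o):
    o=np.array(o,float)
    return o if o.shape==(3,3) else (R.from_euler('xyz',o).as_matrix() if o.size==3 else R.from_quat(o).as_matrix())
def ray(c,u,v,fish=False):
    f=c['img'].shape[0]/2/np.tan(np.radians(c['fovy'])/2)
    x,y=u-c['cx'],v-c['cy']
    if fish:
        r=np.hypot(x,y)+1e-9; t=r/f; d=np.array([x/r*np.sin(t),y/r*np.sin(t),np.cos(t)])
    else: d=np.array([x/f,y/f,1])
    return np.array(c['eye'],float),rot(c['orientation'])@d
def onz(c,u,v,z,fish=False):
    e,d=ray(c,u,v,fish); return e+d*(z-e[2])/d[2]
def proj(c,p):
    f=c['img'].shape[0]/2/np.tan(np.radians(c['fovy'])/2)
    q=rot(c['orientation']).T@(np.array(p,float)-c['eye']); return c['cx']+f*q[0]/q[2],c['cy']+f*q[1]/q[2]
E
python3 - <<'E'
from h import *
import pickle
for n in ('top','scene'):
    c=robot.get_image(n); pickle.dump(c,open(n+'.pkl','wb')); print(n,c['fovy'],c['cx'],c['cy'],c['eye'],c['orientation'])
    cv2.imwrite(f'pics/{n}.png',cv2.resize(c['img'],(800,600),interpolation=cv2.INTER_CUBIC))
print(robot.current_t(),robot.current_eef_rot())
E
```

```text
top 49.58553475537797 277.5781291605896 205.66802927394068 [442.76458794  62.34124518 898.41023552] [-3.01311991  0.02593668 -1.54251852]
scene 53.67524321788236 269.3290328273613 202.74455284117644 [1052.73900028 -397.74917804  560.72636597] [-2.18154792  0.00723147  0.79648213]
0.1 [-3.13998108e+00 -3.45650728e-04  3.12795281e-01]
```

View pics/top.png

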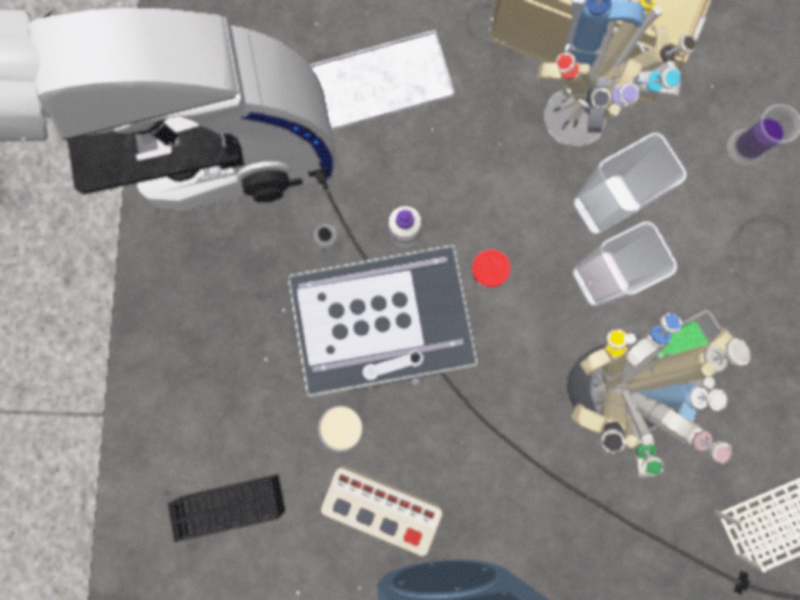

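View pics/scene.png

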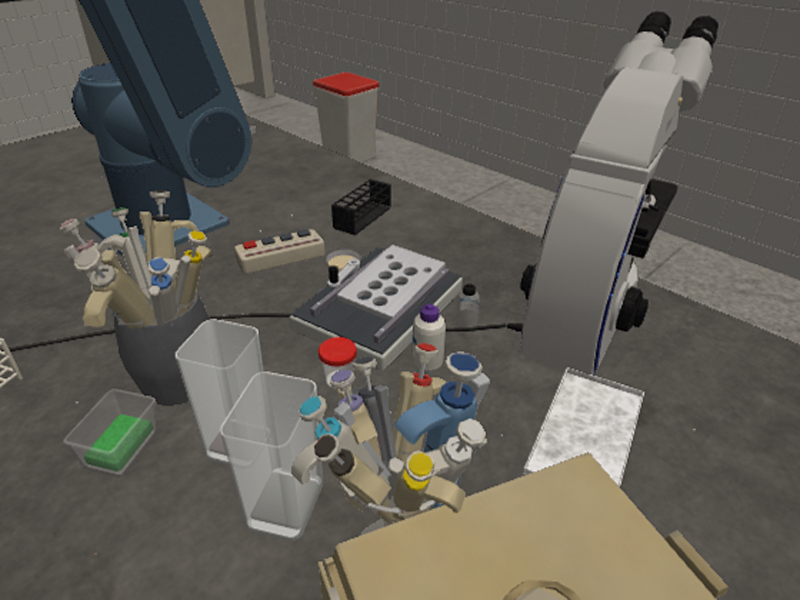

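The top view shows the mixer with deck corners at about (290,274), (454,246), (476,363), (308,394). The plate's small holes are at (322,297) and (330,350), shifted left (mixer +y). The keeper pivot is at (370,372) and the peg at (415,357). The oil bottle is at (325,235), purple bottle at (404,220), cup at (491,268) and dish at (340,428). The scene view agrees, with nothing tall over the deck.

Run:
```python
from h import *
import pickle
c=pickle.load(open('top.pkl','rb')); k=560/800
P=lambda u,v,z: onz(c,u*k,v*k,z)[:2]
# deck corners: (+x,+y),(+x,-y),(-x,-y),(-x,+y)
W=np.array([P(*q,40) for q in [(290,274),(454,246),(476,363),(308,394)]])
M=np.array([(77,115),(77,-115),(-89,-115),(-89,115)],float)
print('sides',[np.linalg.norm(W[i]-W[(i+1)%4]) for i in range(4)],'166/230')
mc,wc=M.mean(0),W.mean(0)
H=(M-mc).T@(W-wc); yaw=np.arctan2(H[0,1]-H[1,0],H[0,0]+H[1,1])
r=np.array([[np.cos(yaw),-np.sin(yaw)],[np.sin(yaw),np.cos(yaw)]]); o=wc-r@mc
print('yaw',yaw,'o',o,'res',(r@M.T).T+o-W)
for n,q in {'hole+':(322,297,57),'hole-':(330,350,57),'pivot':(370,372,59),'pegtop':(415,357,84.5)}.items(): print(n,r.T@(P(*q)-o))
np.save('mix.npy',[o[0],o[1],yaw])
for n,q in {'oil':(325,235,72),'stain':(404,219,98),'cup':(491,268,59),'petri':(340,428,15)}.items(): print(n,r.T@(P(*q)-o))
# hover
def ok(yw):
    p=[*(o+r@np.array([0,40])),230]
    return robot.inverse_kinematics(p,[np.pi,0,yw])
for yw in (yaw,yaw+np.pi/2,yaw-np.pi/2,yaw+np.pi): print(yw,ok(yw))
```

```text
sides [np.float64(223.54905308037226), np.float64(158.59541544503873), np.float64(224.03029640014387), np.float64(161.73269437907703)] 166/230
yaw 0.2007770807989157 o [525.33419219 107.50615558] res [[ 1.5615632   3.83959067]
 [ 4.06865211 -2.23689669]
 [-3.14558361 -3.91871875]
 [-2.4846317   2.31602478]]
hole+ [33.88622973 71.93507356]
hole- [-36.28337699  72.56732847]
pivot [-73.15135964  26.0223217 ]
pegtop [-65.00280414 -34.08059975]
oil [111.36562348  53.51256618]
stain [107.64191421 -50.68945546]
cup [  32.57505474 -152.23194473]
petri [-138.78333286   80.87481358]
0.2007770807989157 [ 6.87800075e-02  2.12755416e-01  1.49768133e+00 -4.44089210e-16
  1.43115591e+00  1.43879925e+00]
1.7715734075938123 [ 0.06878001  0.21275542  1.49768133  0.          1.43115591 -0.13199707]
-1.3700192459959808 [ 6.87800075e-02  2.12755416e-01  1.49768133e+00 -4.44089210e-16
  1.43115591e+00  3.00959558e+00]
3.3423697343887087 [ 0.06878001  0.21275542  1.49768133  0.          1.43115591 -1.7027934 ]
```

```bash
cat >> h.py <<'E'
ox,oy,yaw=np.load('mix.npy'); Rm=np.array([[np.cos(yaw),-np.sin(yaw)],[np.sin(yaw),np.cos(yaw)]])
def w(x,y,h): return [*(np.array([ox,oy])+Rm@np.array([x,y])),40+h]   # mixer -> world, h above deck
def m(p): return Rm.T@(np.array(p)[:2]-[ox,oy])
def O(th): return [np.pi,0,yaw+th]
E
python3 - <<'E'
from h import *
import pickle
robot.move_gripper(0.0)
robot.move_ptp(w(0,120,150),O(np.pi/2))
c=robot.get_image('wrist'); pickle.dump(c,open('wr.pkl','wb')); print(c['fovy'],c['cx'],c['cy'],c['eye'],c['orientation'],robot.current_t(),robot.current_tcp_pos())
cv2.imwrite('pics/wr.png',cv2.resize(c['img'],(800,600),interpolation=cv2.INTER_CUBIC))
E
```

```text
65.70646984690485 277.38878952788394 202.03848371055267 [486.75197526 294.22988925 384.52273866] [ 2.87569036e+00 -4.61880775e-04  1.99516955e-01] 4.4833 [501.81817438 224.36834784 189.99264423]
```

View pics/wr.png

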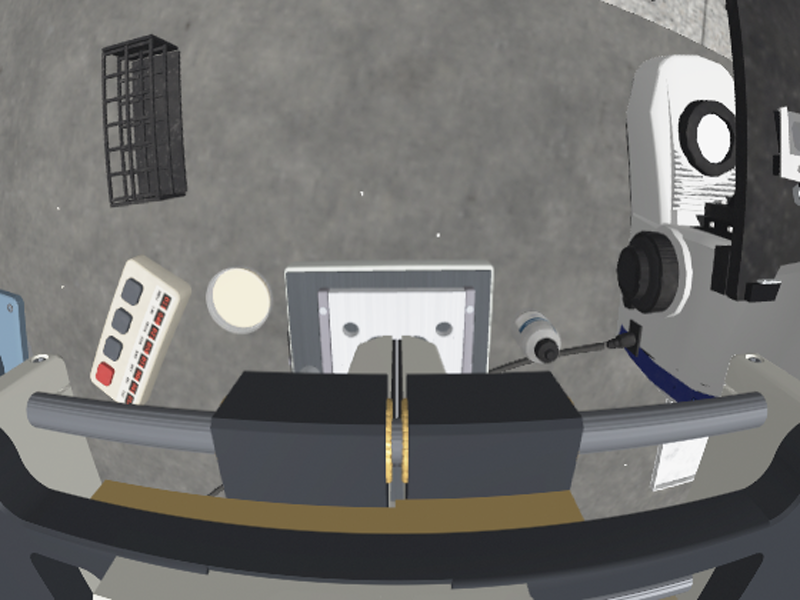

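The wrist view shows the deck's +y corners at (286,269) and (493,267), the plate's +y edge at row 290 (columns 329–466), and the small holes at (350,329) and (443,329). The oil bottle is well clear.

Run:
```python
from h import *
import pickle
c=pickle.load(open('wr.pkl','rb')); k=.7
for n,u,v,z in [('deck-x+y',286,269,40),('deck+x+y',493,267,40),('plateL',329,290,60),('plateR',466,290,60),('h-',350,329,58),('h+',443,329,58),('guideL',318,290,53),('guideR',476,290,53)]:
    print(n,m(onz(c,u*k,v*k,z,True)))
```

```text
deck-x+y [-85.93268324 112.71242318]
deck+x+y [ 74.03993291 114.00617567]
plateL [-49.61474669 101.31217666]
plateR [ 50.38117308 101.17289541]
h- [-35.29821969  70.37929766]
h+ [34.51074319 70.27729999]
guideL [-59.01750178  99.39369223]
guideR [59.07890042 99.2294602 ]
```

Run:
```python
from h import *
import pickle
o=O(np.pi/2)
robot.move_linear(w(0,124,25),o); print(robot.move_linear(w(0,124,4),speed=60,f_stop=8))
print('a',robot.move_linear(w(0,92,4),speed=40,f_stop=15),m(robot.current_tcp_pos()),robot.current_contact_force())
y=92
while y>78.5:
    y-=1.0; s=robot.move_linear(w(0,y,4),speed=15,f_stop=6)
    F=robot.current_contact_force(); print(y,s,np.round(m(robot.current_tcp_pos()),2),np.round(F,1))
    if s: break
print(robot.current_t())
c=robot.get_image('top'); pickle.dump(c,open('top2.pkl','wb'))
cv2.imwrite('pics/top2.png',cv2.resize(c['img'][150:300,180:360],None,fx=4,fy=4,interpolation=cv2.INTER_CUBIC))
```

```text
False
a False [9.97170753e-04 9.20587150e+01] [0.28746595 1.10262037 0.43291464]
91.0 False [-0.   91.14] [ 0.  -0.2  0.6]
90.0 False [3.000e-02 8.999e+01] [-0.4 -0.1  0.7]
89.0 False [-0.   88.95] [-0.6 -0.4 -0.4]
88.0 False [1.000e-02 8.794e+01] [-0.   0.  -0.9]
87.0 False [1.000e-02 8.693e+01] [-0.3 -0.   0.6]
86.0 False [ 0.   85.95] [ 0.5 -0.3 -0.1]
85.0 False [1.000e-02 8.493e+01] [0.4 0.2 0.7]
84.0 False [5.000e-02 8.393e+01] [ 0.2 -0.1  0.3]
83.0 False [3.000e-02 8.294e+01] [0.8 0.2 0.4]
82.0 False [-2.000e-02  8.195e+01] [1.1 0.6 0.4]
81.0 False [1.000e-02 8.093e+01] [ 0.2 -0.3 -0.3]
80.0 False [-2.000e-02  7.995e+01] [-0.7 -0.4  0.2]
79.0 False [-1.000e-02  7.895e+01] [-0.3  0.   0.8]
78.0 False [-0.   77.95] [-0.1 -0.7  1. ]
10.4167
```

View pics/top2.png

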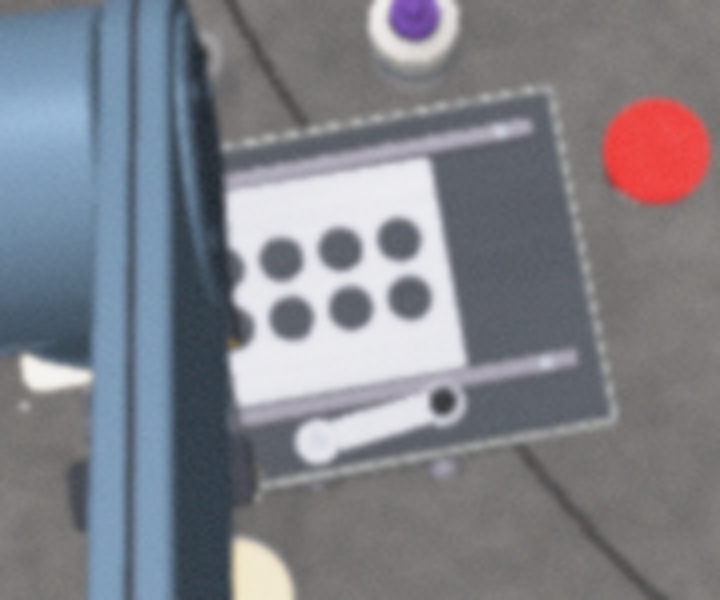

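The view shows the plate's -y edge running from (432,158) to (467,363) in the crop, barely changed. I'll compute it exactly and look through the wrist camera.

Run:
```python
from h import *
import pickle
c=pickle.load(open('top.pkl','rb'))
for u,v in [(408,272),(423,345)]: print('before',m(onz(c,u*.7,v*.7,50)))
for u,v in [(432,158),(467,363)]: print('now',m(onz(c,180+u/4,150+v/4,50)))
c=robot.get_image('wrist'); pickle.dump(c,open('wr2.pkl','wb')); 
cv2.imwrite('pics/wr2.png',cv2.resize(c['img'][150:300,180:380],None,fx=4,fy=4,interpolation=cv2.INTER_CUBIC))
print(robot.current_tcp_pos(),robot.current_gripper_width(),robot.current_t())
```

```text
before [ 47.87654824 -44.84910197]
before [-50.41477612 -47.33880677]
now [ 48.77540207 -49.61300884]
now [-49.25214544 -48.77618791]
[509.76669013 183.93678493  43.98462355] 0.003383758614387345 10.5167
```

View pics/wr2.png

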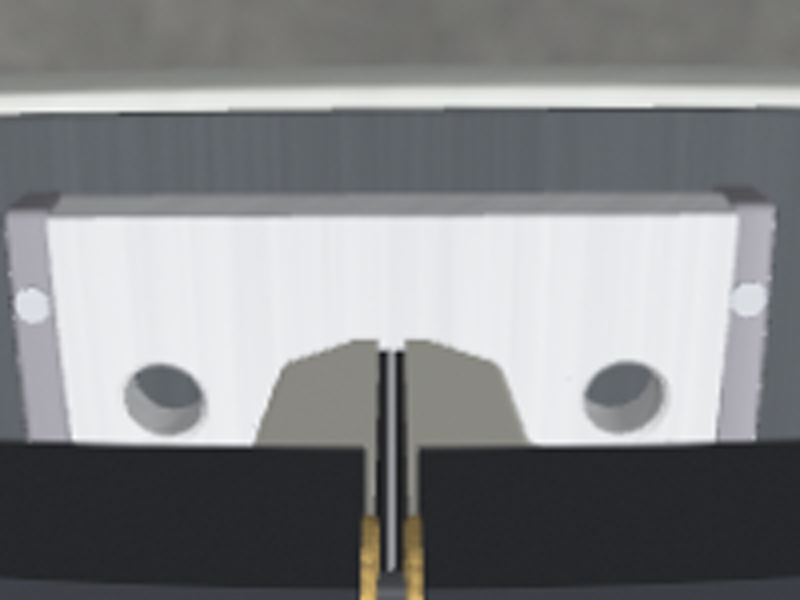

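Run:
```python
from h import *
import pickle
c=pickle.load(open('wr2.pkl','rb')); print(c['eye'],c['orientation'],m(c['eye']))
def P(u,v,z): return np.round(m(onz(c,180+u/4,150+v/4,z,True)),1)
print('deck edge',P(200,112,40),'plate top edge',P(390,213,50),P(390,213,60),'bottom edge',P(390,195,40),P(390,195,50))
print('corners top50',P(50,214,50),P(738,214,50),'holes top',P(165,395,50),P(625,393,50))
print('guide end',P(30,210,53),'tip pix',P(360,340,44),P(430,340,60),P(430,340,90))
```

```text
[494.68107803 253.73685407 238.56928442] [ 2.87592399e+00 -4.42063412e-04  2.00729180e-01] [ -0.87443713 149.40637853]
deck edge [-30.4 111. ] plate top edge [-0.7 97.3] [ -0.7 100.1] bottom edge [-0.7 97.5] [ -0.7 100.1]
corners top50 [-53.1  97.2] [52.9 97.2] holes top [-36.5  67.3] [36.7 67.6]
guide end [-55.4  98.6] tip pix [-5.5 74.6] [ 5.1 80.7] [ 4.1 92.3]
```

Measured: plate still 26 mm off and raised, though the TCP reads well past its edge with no force. The fingertips also appear about 8 px from where the TCP should project. I'll look from the side, then probe the clear deck for the true tip height.

Run:
```python
from h import *
c=robot.get_image('scene'); u,v=map(int,proj(c,w(0,40,10))); print(u,v, proj(c,robot.current_tcp_pos()))
cv2.imwrite('pics/sc2.png',cv2.resize(c['img'][v-75:v+75,u-100:u+100],None,fx=4,fy=4,interpolation=cv2.INTER_CUBIC))
```

```text
277 193 (np.float64(286.8197347256665), np.float64(188.38574213941294))
```

View pics/sc2.png

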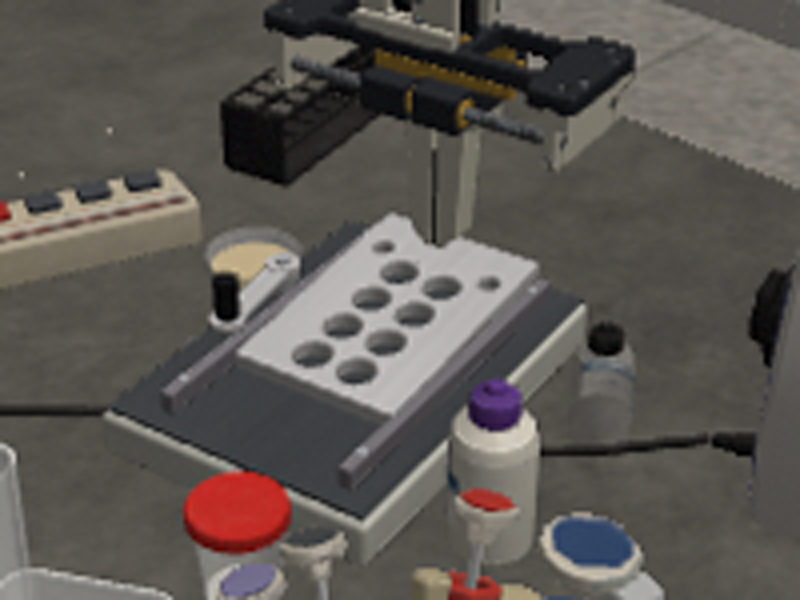

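The side view shows the fingers ending at (435,245) on the plate's top surface, inside its edge (col 435, row ~228). The TCP should be at (439,282), so either the real tips sit about 15 mm higher than the TCP reads or they pass through the plate. I'll probe to find out.

Run:
```python
from h import *
print('lift',robot.move_linear(w(0,78,45),speed=60,f_stop=6),robot.current_tcp_pos())
print('over',robot.move_linear(w(0,-90,45),speed=200))
print('probe',robot.move_linear(w(0,-90,14),speed=80,f_stop=6),robot.move_linear(w(0,-90,-20),speed=25,f_stop=5),robot.current_tcp_pos()[2]-40,robot.current_contact_force())
robot.move_linear(w(0,-90,25),speed=150)
print(robot.current_t())
```

```text
lift False [509.54781818 183.91517211  84.83954668]
over False
probe False False -19.823832224303892 [ 0.15054426 -0.21374169  0.34105227]
14.8833
```

Run:
```python
from h import *
import pickle
c=robot.get_image('scene')
for h in (4,15,20,30,38,45): print(h,np.round(proj(c,w(0,78,h)),1))
p=np.array(robot.current_tcp_pos()); print(p,m(p)); u,v=proj(c,p); print(u,v)
for dz in (0,15,35): print(dz,(np.array(proj(c,p+[0,0,dz]))-[u-80,v-75])*4)
u,v=int(u),int(v); cv2.imwrite('pics/sc3.png',cv2.resize(c['img'][v-75:v+75,u-80:u+80],None,fx=4,fy=4,interpolation=cv2.INTER_CUBIC))
```

```text
4 [286.8 188.4]
15 [286.9 184.3]
20 [286.9 182.4]
30 [287.  178.7]
38 [287.1 175.6]
45 [287.1 172.9]
[542.75825518  19.40493871  64.39459231] [ -0.49605492 -89.8063267 ]
241.6872129293446 218.1750978355852
0 [320. 300.]
15 [318.61016242 275.58714573]
35 [316.71069311 242.22247926]
```

View pics/sc3.png

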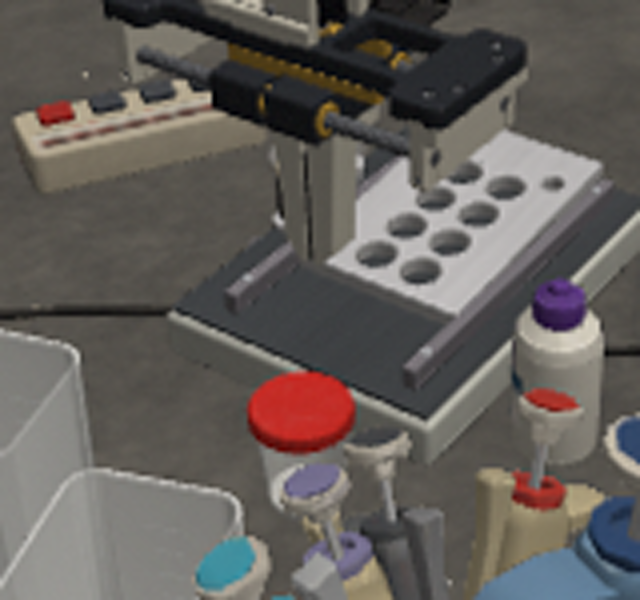

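In this view the tips end at about row 262, where the TCP should be at row 300. So the real fingertips are about 23 mm higher than the TCP reads. I'll finish the deck probe to get the exact offset, shifted to x=-25 so the body stays clear of the purple bottle.

Run:
```python
from h import *
robot.move_linear(w(-25,-95,-14),speed=150)
print(robot.move_linear(w(-25,-95,-40),speed=25,f_stop=5),robot.current_tcp_pos()[2]-40,robot.current_contact_force())
robot.move_linear(w(-25,-95,25),speed=200)
print(robot.current_t())
```

```text
True -28.010938122327026 [-1.97690453  0.16527052  6.55013498]
16.45
```

```bash
cat >> h.py <<'E'
D=27.5  # real tips are this much above the reported TCP (deck probe)
def t(x,y,h): return w(x,y,h-D)
E
python3 - <<'E'
from h import *
robot.move_linear(t(0,124,40),O(np.pi/2),speed=220); print(robot.move_linear(t(0,124,4.5),speed=100,f_stop=8))
print('a',robot.move_linear(t(0,92,4.5),speed=40,f_stop=15),m(robot.current_tcp_pos()),robot.current_contact_force())
y=92
while y>79.5:
    y-=1.5; s=robot.move_linear(t(0,y,4.5),speed=15,f_stop=7)
    F=robot.current_contact_force(); print(y,s,np.round(m(robot.current_tcp_pos()),2),np.round(F,1))
    if s: break
print(robot.current_t())
c=robot.get_image('wrist')
cv2.imwrite('pics/wr3.png',cv2.resize(c['img'][150:300,180:380],None,fx=4,fy=4,interpolation=cv2.INTER_CUBIC))
import pickle; pickle.dump(c,open('wr3.pkl','wb'))
E
```

```text
False
a False [ 0.10070957 91.88634597] [ 0.24515741 -1.22810898 -0.08758565]
90.5 False [8.000e-02 9.061e+01] [ 0.3  0.4 -0. ]
89.0 False [-6.000e-02  8.898e+01] [ 0.3  0.5 -1.5]
87.5 False [7.000e-02 8.724e+01] [ 0.5 -0.   1.1]
86.0 False [8.000e-02 8.586e+01] [-0.3  0.8  0.6]
84.5 False [6.000e-02 8.447e+01] [0.3 1.2 0.2]
83.0 False [7.000e-02 8.296e+01] [0.8 1.1 0.2]
81.5 False [-0.  82.4] [-2.1  4.   1.3]
80.0 False [-3.000e-02  8.227e+01] [-1.6 11.   1.2]
78.5 False [-2.000e-02  8.216e+01] [-2.2 15.1  1.4]
21.3083
```

View pics/wr3.png

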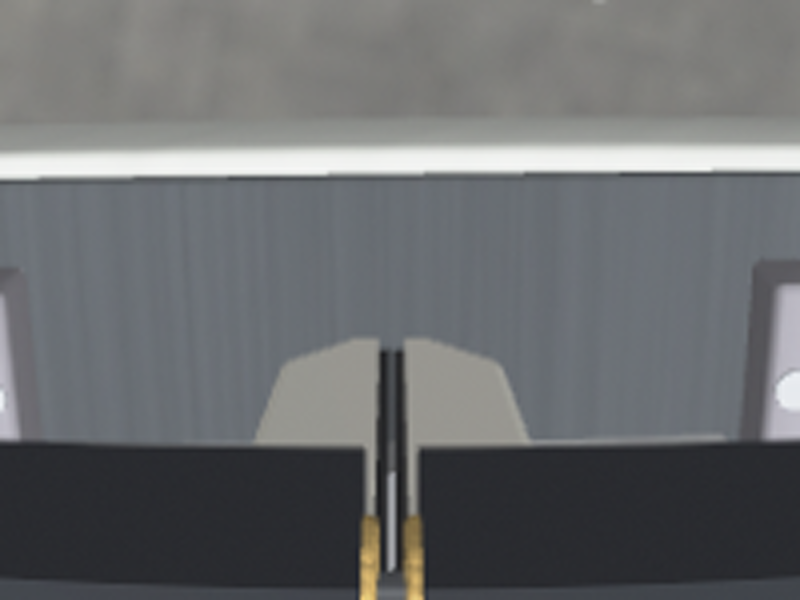

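The plate stopped hard with the finger face at y≈74.7, against a seated edge of 75, and the force rose. The picture shows empty deck where the plate end was. I'll back off and verify.

Run:
```python
from h import *
import pickle
robot.move_linear(t(0,96,4.5),speed=80)
robot.move_linear(t(0,110,110),speed=220)
c=robot.get_image('wrist'); pickle.dump(c,open('wr4.pkl','wb')); print(robot.current_t())
cv2.imwrite('pics/wr4.png',cv2.resize(c['img'][150:300,180:380],None,fx=4,fy=4,interpolation=cv2.INTER_CUBIC))
```

```text
22.4083
```

View pics/wr4.png

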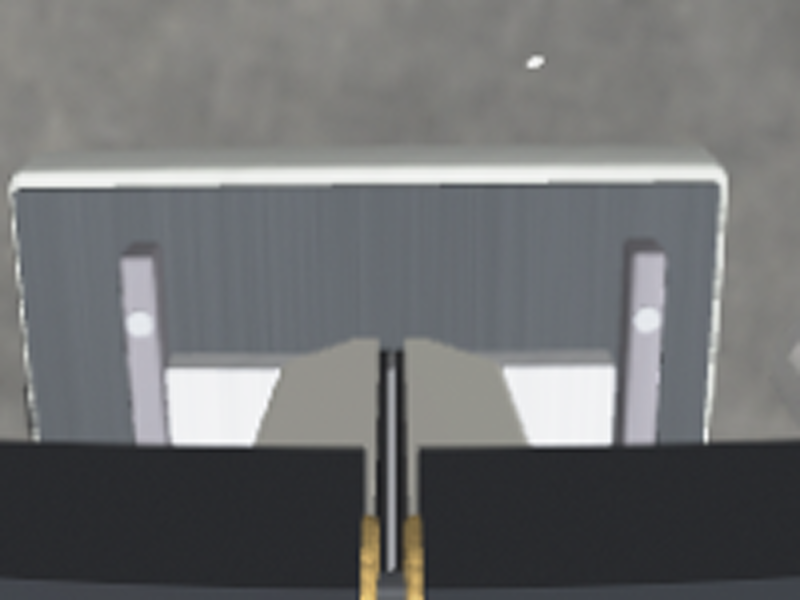

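Run:
```python
from h import *
import pickle
c=pickle.load(open('wr4.pkl','rb')); P=lambda u,v,z: np.round(m(onz(c,180+u/4,150+v/4,z,True)),1)
a,b=P(167,366,50),P(613,366,50); print(a,b,P(613,354,40))
if not (97<b[0]-a[0]<103 and abs((a[1]+b[1])/2-75)<4): raise SystemExit('check')
def k(th,gap,h=25):
    s,q=np.sin(th),np.cos(th); return t(-72+60*s-q*(14.5+gap),25-60*q-s*(14.5+gap),h)
robot.move_ptp(k(0,12,70),O(0)); robot.move_linear(k(0,12),speed=150,f_stop=8) and print('hit')
for th in np.arange(0,1.7,0.15):
    s=robot.move_linear(k(th,0),O(th),speed=70,f_stop=12); F=robot.current_contact_force()
    print(round(th,2),s,np.round(m(robot.current_tcp_pos()),1),np.round(F,1))
    if s: break
print(robot.current_t())
```

```text
[-51.   72.1] [48.4 72.1] [50. 71.]
0.0 False [-85.2 -35.3] [-0.8  0.5  0.4]
0.15 False [-77.4 -36.5] [-0.  -0.8 -0.6]
0.3 False [-68.4 -36.5] [ 0.5 -0.2 -0.2]
0.45 False [-59.3 -35.3] [-0.6 -0.3 -0.1]
0.6 False [-50.4 -32.6] [-0.6  0.7  0. ]
0.75 False [-42.1 -28.7] [ 0.7 -0.7 -0.5]
0.9 False [-34.3 -23.6] [ 0.4 -0.7 -1.1]
1.05 False [-27.5 -17.4] [ 0.1 -0.5  0.1]
1.2 False [-21.7 -10.3] [0.4 0.6 0.1]
1.35 False [-16.9  -2.4] [-0.8  0.2  0.7]
1.5 False [-13.4   6.1] [ 0.   0.7 -0.5]
1.65 True [-11.7   9.7] [ 0.6 -7.6  3.1]
27.525
```

Run:
```python
from h import *
robot.move_linear(t(-12,-12,25),speed=80); robot.move_linear(t(-12,-12,80),speed=150)
robot.move_ptp(t(-30,-260,150),O(np.pi/2))
c=robot.get_image('top'); print(robot.current_t(),robot.current_contact_force())
cv2.imwrite('pics/top5.png',cv2.resize(c['img'][150:300,180:360],None,fx=4,fy=4,interpolation=cv2.INTER_CUBIC))
import pickle; pickle.dump(c,open('top5.pkl','wb'))
```

```text
29.55 [-0.30498438  0.45950161  0.26455557]
```

View pics/top5.png

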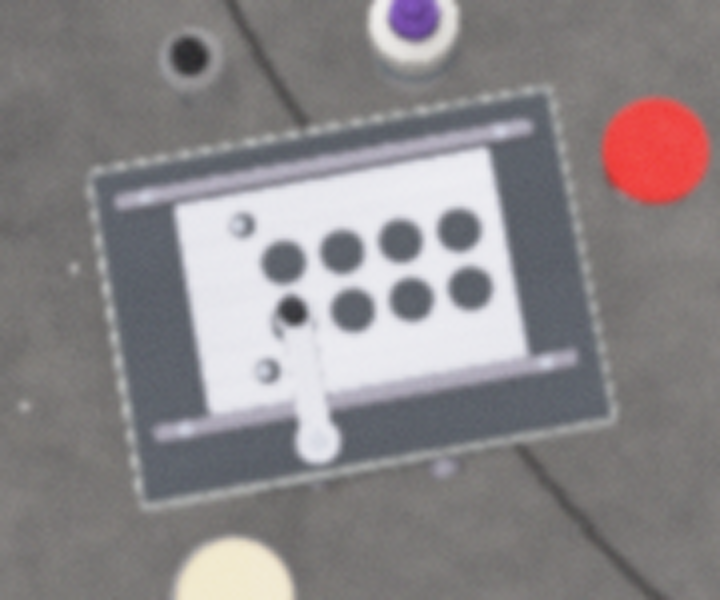

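The picture shows both pin tips in the small holes at (243,225) and (267,371). The plate sits square between the guides, and the keeper arm runs from (318,440) to its peg at (292,310) over the plate. The bottles, cup and dish are where they were. Handing in.

Run:
```python
from h import *
import pickle
c=pickle.load(open('top5.pkl','rb')); P=lambda u,v,z: m(onz(c,180+u/4,150+v/4,z))
d=P(292,310,84.5)-P(318,440,59.5); print('keeper',np.arctan2(d[0],-d[1]),np.linalg.norm(d))
if np.arctan2(d[0],-d[1])>1.42: print(robot.hand_in())
```

```text
keeper 1.575698527924628 58.68229739687201
the job is handed in; nothing more can be done
None
```

The job is handed in: the plate is seated over both pins and the keeper measures 1.576 rad, at its stop. The bottles, cup and dish show no movement in the last top view, and the clock was at 29.6 s of 42 s. The first push missed because the real fingertips sat about 27.5 mm higher than the reported TCP, so I probed the deck and corrected for it.

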